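# Put the routing templates on their own blanks

## Task

The three wooden routing templates have been laid on the wrong blanks. Swap them round so that each lies flat on the dark-faced blank of its own outline (round on round, square on square, oblong on oblong), centred so that an even border shows all round and with straight edges parallel to the blank's, and let go of them; the bare chipboard offcut is free to park one on. Do not tip a template over, and leave the glue bottle, tape measure and sanding block where they are.

Things in the scene. Friction and masses are not known exactly. Their poses are not given: they have to be found in the camera images.
- round_template: Light wooden disc, 100 mm diameter, 12 mm thick; starts lying on the square blank. On top stands a wooden grip block 60 mm long (along the template's x), 24 mm thick (along y) and 40 mm tall, over the middle: 12 to 52 mm above the underside. Loose, 0.14 to 0.28 kg. Origin: centre of the underside, z up.
- square_template: Light wooden square, 90 x 90 mm, 12 mm thick, edges along its x and y; starts lying on the oblong blank. On top stands a wooden grip block 60 mm long (along the template's x), 24 mm thick (along y) and 40 mm tall, over the middle: 12 to 52 mm above the underside. Loose, 0.14 to 0.28 kg. Origin: centre of the underside, z up.
- oblong_template: Light wooden oblong with half-round ends, 130 mm long (x), 60 mm wide (y), 12 mm thick; starts lying on the round blank. On top stands a wooden grip block 60 mm long (along the template's x), 24 mm thick (along y) and 40 mm tall, over the middle: 12 to 52 mm above the underside. Loose, 0.14 to 0.28 kg. Origin: centre of the underside, z up.
- round_blank: Round board, 140 mm diameter, 18 mm thick, dark laminated top face, fixed to the bench. Origin: centre of its underside on the bench; its top is 18 mm higher. Home of the round template; any yaw will do.
- square_blank: Square board, 130 x 130 mm, 18 mm thick, dark laminated top face, fixed to the bench. Origin: centre of its underside on the bench; its top is 18 mm higher. Edges along its x and y. Home of the square template, at any of the four quarter turns.
- oblong_blank: Oblong board with half-round ends, 170 mm long (x), 100 mm wide (y), 18 mm thick, dark laminated top face, fixed to the bench. Origin: centre of its underside on the bench; its top is 18 mm higher. Home of the oblong template, long axes parallel, either way round.
- offcut: Bare brown chipboard offcut, 150 (x) x 130 (y) mm, 18 mm thick, fixed to the bench, empty at the start: the free spot. Origin: centre of its underside; its top is 18 mm higher.
- glue: White glue bottle with an orange cap, 60 mm diameter, 150 mm tall, beyond the blanks. Loose; a bystander, not part of the job. Origin: centre of its underside.
- tape_measure: Black and steel tape measure, 70 x 35 mm, 65 mm tall. Loose; a bystander, not part of the job. Origin: centre of its underside.
- sanding_block: Black rubber sanding block, 65 (x) x 110 (y) mm, 32 mm tall, between the robot and the blanks. Loose; a bystander, not part of the job. Origin: centre of its underside.
Things that resemble listed ones, but are neither listed nor needed, are in the scene too. What is shaped like the oblong_template but purple or turquoise is not meant.

How it is judged:
At the end, for the whole second after the job is handed in: Each template rests flat on the blank of its own outline, its centre within 12 mm of the blank's centre; the square one's edges and the oblong one's long axis within 0.15 rad of the blank's (square: any quarter turn; oblong: either way round); all released and at rest (horizontal distance between round_template and round_blank below 0.012 m and z of round_template in the frame of round_blank between 0.014 and 0.022 m and angle between each of round_template, square_template, oblong_template's own z axis and vertical below 0.06 rad and linear speed of each of round_template, square_template, oblong_template below 0.02 m/s and horizontal distance between square_template and square_blank below 0.012 m and z of square_template in the frame of square_blank between 0.014 and 0.022 m and (angle between the x axis of square_template and the x axis of square_blank, either way round below 0.15 rad or angle between the x axis of square_template and the y axis of square_blank, either way round below 0.15 rad) and horizontal distance between oblong_template and oblong_blank below 0.012 m and z of oblong_template in the frame of oblong_blank between 0.014 and 0.022 m and angle between the x axis of oblong_template and the x axis of oblong_blank, either way round below 0.15 rad); the robot touches nothing.
It fails at once if a template is tipped over (more than 0.7 rad) (angle between any of round_template, square_template, oblong_template's own z axis and vertical above 0.7 rad).
It fails at once if a bystander is moved by more than 25 mm (distance of any of glue, tape_measure, sanding_block from where it was at the start of the episode above 0.025 m).
It also fails if it takes over 128 s, if anything falls off the work surface, if the arm or the gripper's body presses on something with over 40 N, if the wrist force passes 120 N, or if a joint passes its speed limit or range.

## Robot

A 6-joint arm with a two-finger parallel gripper is mounted at the origin on the work surface. World frame = base frame: x ahead of the robot, y to its left, z up, the work surface at z = 0. Lengths are in m, angles in rad, forces in N, time in s.
With the tool pointing down it reaches from about 0.275 to 0.85 m from the base axis. Payload 19 kg.
Tool frame: the origin (TCP) lies midway between the tips of the shut fingers; the grasp point (between the pads) lies 19 mm behind it (manip.hold_point_z is the distance from the TCP to the grasp point, in m); z points along the fingers, y is the line along which they close (so a half turn about z gives the same grasp; the last joint's range is limited). The gripper opens to 85 mm and grips with 20 to 120 N. Pads are 22 mm wide; open, the fingers measure 114 mm over their backs; the gripper's body (76 mm by 85 mm) begins 54 mm behind the grasp point. The pads swing forward as they close: fully open they stand 13 mm farther back than shut.
Start: joints at [-0.134, 0.15, 1.437, -0, 1.554, -0.134], TCP at [0.575, -0, 0.231] pointing down, gripper open.
Joint ranges: [-2.8, 2.8], [-0.68, 2.1], [0.12, 2.68], [-1.39, 4.53], [0.16, 2.79], [-2.81, 2.81]. Speed limits (rad/s): [1.89, 1.89, 2.22, 3.01, 3.01, 3.01].

## Interface

Orientations are given as [roll, pitch, yaw] about the fixed x, y, z axes, in that order (R = Rz(yaw) Ry(pitch) Rx(roll)).
In Python, from rig import readout, optics, manip gives the robot as it stands.
- The arm moves only by the tool step_arm, never from a script. Its argument "targets" is a list of rows, each a list of 3 entries, a list of its own where there are three numbers: the shift along the tool's x, y, z in mm, then the turn, a rotation vector about the tool's x, y, z in rad, then the opening, from 0 (shut) to 1 (fully open). A call has 1 to 20 rows; each row shifts and turns the commanded pose from where the row before left it, along the tool's axes as they then stand; what a row does not reach is not made up. A row lasts 1/8 s, in which the tool goes at most 62.5 mm and 10.7 degrees, less where a joint would pass 70% of its speed; a pose out of reach is approached as far as the arm can. A call is refused whole if a number of a shift passes 62.5 or a number of a turn 0.188, either way. A call with a gripper value outside its range is refused whole. The fingers move at their own pace and stop on an object; "grip_force" is the grip in N (left out, the last holds). Time passes only in rows, so rows that do not move let the fingers close. It gives the time, the measured TCP pose, the force, the opening and the grip force at its end, in the units of the state.
- readout.sense(): the state, without advancing time (a new reading comes with each control period).
- optics.camera(name): name is "scene" or "side" or "wrist"; returns a dict with "img" (400x640x3 uint8, red, green, blue), "z_map" (400x640 float32, m along the optical axis (not along the pixel's ray), 0 where there is no reading), "fovy" (degrees; the focal length in pixels is half the picture's height over the tangent of half this angle, whatever the lens; pixels are square), "cx", "cy" (the principal point, pixels), "cam_to_world" (4x4, takes a point from camera to world coordinates); the wrist camera has in their place "hand_eye" (4x4, takes a point from camera to tool coordinates, whose origin is the TCP and whose axes are the flange's). Camera axes: x right, y down, z forward; pixel columns grow to the right and rows downward; lengths in m; the calibration is good to about 2 mm. The wrist camera is an equidistant fisheye: a pixel r from the principal point sees the ray r / f radians off the axis. A picture is of the moment at which its call begins: read the wrist's pose just before it.
- manip.hand_in(): hands the job in; it is judged then, once.
The state is a dict: "time": time; "q": joint angles; "joint_velocities": joint speeds; "joint_torque": joint torques, N m; "tcp_pos": TCP position; "tcp_rot": TCP orientation; "ft_force": force on the tool from outside, world axes, zero at the start; "moment": the same for the moment, N m; "grip_width": finger opening in m; "grasp_force": force on a finger pad.
Only numpy, scipy, OpenCV 4.12 (cv2) and the standard library are available. Lean on these libraries where they do the work, as an engineer would, in place of code of your own. Each camera call takes 0.05 s, during which the arm holds its last target. There are 200 camera calls.

## Working session

There is one attempt and no reset: what is moved stays moved. The work goes in short steps, Python scripts to look and compute and a tool call to move; the robot and the scene stay as the last step left them, time stands still between calls to the robot, and variables do not carry over. Pictures are saved under pics/ and viewed, at most 14 in all, crops included, and the job is handed in when it is done.

Besides the shell and the picture viewer there is one more tool, called after ">>>" by a JSON object that holds its "name" and its "arguments". step_arm: Moves the arm, as the interface text tells. Its arguments: {"type":"object","properties":{"targets":{"type":"array","items":{"type":"array"}},"grip_force":{"type":"number"}},"required":["targets"]}

```bash
ls; mkdir -p pics; python3 - <<'E'
from rig import readout,optics
import cv2,numpy as np
s=readout.sense();print(s)
for n in("scene","side"):
    c=optics.camera(n);np.savez(f"pics/{n}0.npz",**c)
    cv2.imwrite(f"pics/{n}0.png",c["img"][...,::-1]);print(n,c["fovy"],c["cx"],c["cy"],c["cam_to_world"].round(3).tolist())
E
```

```text
pics
{'time': 0.0, 'q': array([-1.34004322e-01,  1.50942620e-01,  1.43799718e+00,  2.43283024e-05,
        1.55380459e+00, -1.33991929e-01]), 'joint_velocities': array([ 0.00037034,  0.00032771, -0.00125807, -0.00093383, -0.00043324,
        0.00036726]), 'joint_torque': array([ 9.08163997e-05, -7.13061190e+01, -5.70858908e+01, -1.86872212e-04,
        9.14935896e-03,  2.21375326e-04]), 'tcp_pos': array([5.74762082e-01, 1.77052551e-05, 2.30717024e-01]), 'tcp_rot': array([-3.14045449e+00, -1.77967643e-04,  1.57078341e+00]), 'ft_force': array([-0.37278629, -0.78073866,  0.11281408]), 'moment': array([-0.00926124,  0.01504297, -0.05505836]), 'grasp_force': 0.0, 'grip_width': 0.08529277968157233}
scene 50.80396915575225 318.5727125030556 200.69101281078682 [[-0.333, 0.739, -0.586, 1.234], [0.943, 0.258, -0.21, 0.322], [-0.004, -0.623, -0.782, 0.972], [0.0, 0.0, 0.0, 1.0]]
side 45.32980806407204 324.42697282096015 197.47660652487468 [[0.964, -0.137, 0.227, 0.249], [-0.264, -0.574, 0.775, -0.88], [0.024, -0.807, -0.59, 0.782], [0.0, 0.0, 0.0, 1.0]]
```

View pics/scene0.png

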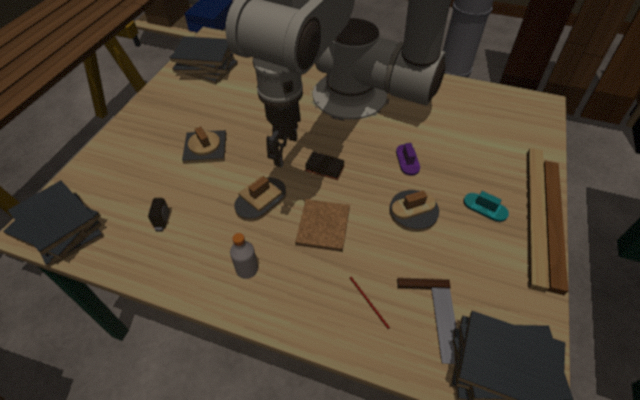

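View pics/side0.png

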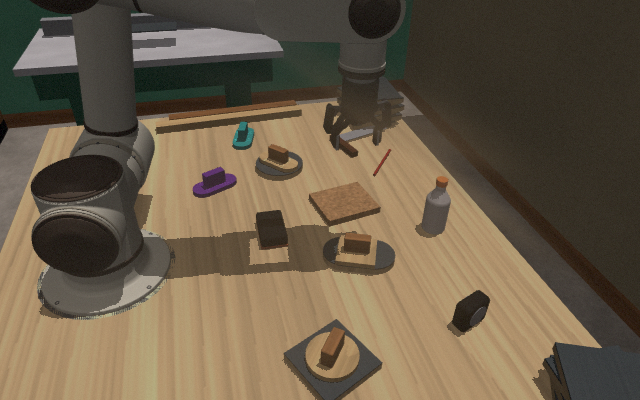

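Scene view: the round template sits on the square blank at (204,146), the square one on the oblong blank at (261,196) and the oblong one on the round blank at (414,207). The bare offcut is at (324,225), the sanding block at (325,165), the tape at (158,213) and the glue at (243,255).

Could be mistaken for the oblong template: purple (408,158) and turquoise (486,206). Neither is meant; the light wooden one at (414,207) is.

```bash
cat > h.py <<'E'
import numpy as np,cv2
from rig import readout,optics
from scipy.spatial.transform import Rotation as R
def cloud(c,T=None):
    """per-pixel world points from depth (pinhole, or fisheye if T=tool pose is given)"""
    h,w=c["z_map"].shape;f=h/2/np.tan(np.radians(float(c["fovy"]))/2)
    v,u=np.mgrid[:h,:w];x=(u-c["cx"])/f;y=(v-c["cy"])/f
    if T is not None:
        r=np.hypot(x,y)+1e-9;k=np.tan(np.minimum(r,1.4))/r;x=x*k;y=y*k
        M=T@c["hand_eye"]
    else: M=c["cam_to_world"]
    d=np.stack([x,y,np.ones_like(x)],-1)
    D=d@M[:3,:3].T
    P=D*c["z_map"][...,None]+M[:3,3]
    P[c["z_map"]<=0]=np.nan
    return P,D,M[:3,3]
def onplane(D,o,z): return (o+D*((z-o[2])/D[...,2])[...,None])[...,:2]
def tool():
    s=readout.sense();T=np.eye(4);T[:3,:3]=R.from_euler("xyz",s["tcp_rot"]).as_matrix();T[:3,3]=s["tcp_pos"];return T
def rect(xy):
    (c,s,a)=cv2.minAreaRect(xy.astype(np.float32)*1000)
    if s[0]<s[1]: s=s[::-1];a+=90
    a=(a+90)%180-90
    e=cv2.minEnclosingCircle(xy.astype(np.float32)*1000)
    return "rect c(%.1f %.1f) s(%.1f %.1f) longaxis %.1fdeg | circ (%.1f %.1f) d%.1f n%d"%(*c,*s,a,*e[0],2*e[1],len(xy))
E
cat > m.py <<'E'
from h import *
px={"scene":dict(sqB=(204,146),obB=(261,200),rdB=(414,210),off=(324,225),sand=(325,165),tape=(158,213),glue=(243,260)),}
ctr={}
for n in("scene","side"):
    c=dict(np.load(f"pics/{n}0.npz"));P,D,o=cloud(c)
    z=P[...,2];print(n,"table z med",np.nanmedian(z[np.abs(z)<.02]))
    if n=="scene":
        for k,(u,v) in px[n].items(): ctr[k]=P[v,u,:2]
    for k,ct in ctr.items():
        near=np.hypot(*np.moveaxis(P[...,:2]-ct,-1,0))<.12
        print(k,ct.round(3))
        for lab,lo,hi,pl in(("blank",.012,.023,.018),("templ",.0255,.035,.030),("grip",.064,.076,.070)):
            m=(near&(z>lo)&(z<hi)).astype(np.uint8)
            m=cv2.morphologyEx(m,cv2.MORPH_OPEN,np.ones((2,2)))
            nl,L,st,_=cv2.connectedComponentsWithStats(m)
            if nl<2: continue
            keep=np.isin(L,[i for i in range(1,nl) if st[i,4]>15]) 
            if keep.sum()>20: print("  ",lab,"z%.4f"%np.median(z[keep]),rect(onplane(D,o,pl)[keep]))
E
python3 m.py
```

```text
scene table z med 0.001021546615035951
sqB [ 0.443 -0.347]
   blank z0.0184 rect c(426.1 -357.3) s(137.7 131.5) longaxis 23.5deg | circ (427.5 -356.7) d188.2 n569
   templ znan rect c(425.8 -356.3) s(99.5 97.7) longaxis 42.4deg | circ (424.3 -357.1) d104.4 n406
   grip z0.0696 rect c(426.4 -355.8) s(67.2 23.9) longaxis 51.3deg | circ (426.0 -355.5) d68.6 n109
obB [ 0.581 -0.087]
   blank znan rect c(567.0 -93.1) s(170.6 101.4) longaxis -27.6deg | circ (565.4 -94.2) d172.5 n678
   templ znan rect c(557.4 -100.1) s(93.1 92.2) longaxis 67.0deg | circ (556.8 -100.1) d125.0 n465
   grip znan rect c(559.0 -98.7) s(60.8 27.6) longaxis -23.1deg | circ (558.5 -99.8) d61.7 n154
rdB [0.472 0.333]
   blank znan rect c(463.1 333.2) s(140.2 132.9) longaxis 61.8deg | circ (458.8 335.8) d145.2 n746
   templ z0.0306 rect c(458.0 332.0) s(130.4 63.5) longaxis -53.6deg | circ (453.6 328.4) d131.5 n458
   grip znan rect c(458.1 329.9) s(62.3 28.2) longaxis -51.0deg | circ (457.2 328.6) d65.6 n167
off [0.594 0.108]
   blank znan rect c(591.4 106.4) s(154.2 130.0) longaxis 9.6deg | circ (590.5 105.6) d195
[... 1910 characters left out ...]
2 24.8) s(111.5 64.4) longaxis 87.4deg | circ (382.5 25.0) d121.6 n743
tape [ 0.739 -0.315]
   blank z0.0140 rect c(708.0 -362.5) s(53.3 26.6) longaxis -17.2deg | circ (711.1 -352.3) d53.6 n94
   templ znan rect c(716.1 -359.1) s(64.3 28.9) longaxis -9.3deg | circ (717.9 -348.7) d64.5 n92
   grip z0.0653 rect c(718.7 -347.6) s(62.5 27.2) longaxis 21.1deg | circ (717.8 -345.5) d62.8 n242
glue [ 0.806 -0.026]
   blank z0.0147 rect c(774.3 -67.1) s(56.1 25.1) longaxis -35.6deg | circ (780.1 -58.9) d56.1 n71
   templ znan rect c(772.0 -67.3) s(51.1 21.2) longaxis -38.0deg | circ (777.0 -60.9) d51.2 n60
   grip znan rect c(775.1 -67.4) s(56.3 27.0) longaxis -31.9deg | circ (780.7 -58.4) d56.3 n90
```

The two fixed cameras disagree by about 15 mm in y, so I'll use the wrist camera as arbiter.

```bash
cat > w.py <<'E'
from h import *
import sys
def wrist(tag,cts,save=False,R0=.11,labs=(("blank",.010,.0235,.018),("templ",.025,.036,.030),("grip",.062,.078,.070))):
    T=tool();c=optics.camera("wrist");P,D,o=cloud(c,T);z=P[...,2]
    np.savez(f"pics/{tag}.npz",T=T,**c)
    if save: cv2.imwrite(f"pics/{tag}.png",c["img"][...,::-1])
    print("tcp",(T[:3,3]*1000).round(1),"yaw",np.degrees(R.from_matrix(T[:3,:3]).as_euler("xyz")).round(2),"table z",np.nanmedian(z[np.abs(z)<.015]).round(4))
    for k,ct in cts.items():
        print(k)
        near=np.hypot(*np.moveaxis(P[...,:2]-np.array(ct),-1,0))<R0
        for lab,lo,hi,pl in labs:
            m=cv2.morphologyEx((near&(z>lo)&(z<hi)).astype(np.uint8),cv2.MORPH_OPEN,np.ones((3,3)))
            nl,L,st,_=cv2.connectedComponentsWithStats(m)
            keep=np.isin(L,[i for i in range(1,nl) if st[i,4]>40])&(m>0)
            if keep.sum()>30: print("  ",lab,"z%.4f"%np.nanmedian(z[keep]),rect(onplane(D,o,pl)[keep]))
E
python3 - <<'E'
from w import *
wrist("wr0",dict(sqB=(.425,-.36),obB=(.565,-.1),rdB=(.46,.32),off=(.591,.1)),True)
c=optics.camera("wrist");print(c["fovy"],c["cx"],c["cy"],c["hand_eye"].round(3).tolist())
for n in("scene","side"):
    c=dict(np.load(f"pics/{n}0.npz"));P,D,o=cloud(c)
    k=(np.hypot(P[...,0]-.575,P[...,1])<.12)&(P[...,2]>.235)&(P[...,2]<.30)
    q=P[k];print(n,len(q),"gripper mid of x,y",(np.percentile(q,2,axis=0)+np.percentile(q,98,axis=0))/2,np.percentile(q,[2,98],axis=0).round(3).tolist())
E
```

```text
tcp [574.8   0.  230.8] yaw [-1.7994e+02 -1.0000e-02  9.0000e+01] table z -0.0009
sqB
obB
   blank z0.0171 rect c(564.3 -98.0) s(168.9 99.0) longaxis -24.4deg | circ (563.4 -99.7) d169.1 n3864
   templ z0.0292 rect c(555.3 -103.7) s(92.3 90.8) longaxis 65.9deg | circ (555.4 -103.9) d127.0 n3122
   grip z0.0689 rect c(555.3 -101.6) s(60.3 26.9) longaxis -23.6deg | circ (555.5 -101.5) d62.5 n1055
rdB
off
   blank z0.0170 rect c(589.2 102.5) s(150.6 130.4) longaxis 9.9deg | circ (588.6 102.8) d195.7 n14361
65.70646984690485 319.6890685759688 200.4010619391898 [[0.001, -0.962, -0.273, 0.07], [1.0, 0.0, 0.001, -0.001], [-0.0, -0.273, 0.962, -0.142], [0.0, 0.0, 0.0, 1.0]]
scene 249 gripper mid of x,y [0.57820485 0.00201838 0.27315661] [[0.509, -0.01, 0.247], [0.647, 0.014, 0.3]]
side 467 gripper mid of x,y [ 0.57260737 -0.00362343  0.27361123] [[0.503, -0.015, 0.248], [0.642, 0.008, 0.299]]
```

View pics/wr0.png

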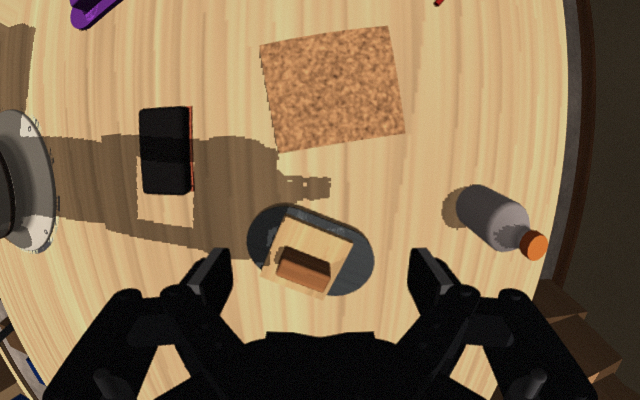

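Wrist view: the oblong blank with the square template is at (310,250), the offcut at (332,88), the glue at (490,215) and the sanding block at (165,150). It agrees with the scene camera to about 5 mm; the side camera is about 13 mm off in y, so I drop it. I'll work from wrist looks, starting with the square template (grip axis about -23.7°).

>>> {"name": "step_arm", "arguments": {"targets": [[[-51,-10,20],[0,0,0],1],[[-51,-9.5,20],[0,0,0],1],[[0,0,20],[0,0,-0.18],1],[[0,0,20],[0,0,-0.18],1],[[0,0,0],[0,0,-0.18],1],[[0,0,0],[0,0,-0.18],1],[[0,0,0],[0,0,-0.18],1],[[0,0,0],[0,0,-0.18],1],[[0,0,0],[0,0,-0.072],1],[[0,0,0],[0,0,0],1],[[0,0,0],[0,0,0],1]], "grip_force": 60}}

```text
time: 1.58
tcp_pos: [0.5554, -0.102, 0.1512]
tcp_rot: [-3.142, -0.0, 2.721]
ft_force: [0.3, -0.4, 0.6]
grip_width: 0.0854
grasp_force: 0.0
```

```bash
cat >> w.py <<'E'
def go(x,y,z,psi):
    """needed tool-frame shift (mm) at present yaw, and tool-z turn (rad), to reach x,y,z (mm), yaw psi (deg); also shift after turn"""
    T=tool();d=np.array([x,y,z])-T[:3,3]*1000
    p=np.degrees(np.arctan2(T[1,0],T[0,0]));t=(p-psi+180)%360-180
    Rz=R.from_euler("z",-t,degrees=True).as_matrix()
    print("psi now %.2f turn z %.4f rad; shift now"%(p,np.radians(t)),(T[:3,:3].T@d).round(1),"shift after turn",((Rz@T[:3,:3]).T@d).round(1),"q",readout.sense()["q"].round(2))
E
python3 - <<'E'
from w import *
wrist("wr1",dict(obB=(.565,-.1),off=(.591,.1)),True)
go(555.3,-102.5,36,156.3)
E
```

```text
tcp [ 555.4 -102.   151.2] yaw [-1.800e+02 -2.000e-02  1.559e+02] table z -0.001
obB
   blank z0.0170 rect c(562.1 -99.0) s(167.6 97.5) longaxis -23.6deg | circ (562.1 -99.2) d168.7 n6593
   templ z0.0290 rect c(554.1 -104.0) s(90.3 90.0) longaxis 66.0deg | circ (554.8 -104.0) d126.2 n7393
   grip z0.0689 rect c(552.9 -103.8) s(58.6 22.7) longaxis -23.9deg | circ (553.2 -103.9) d61.8 n2254
off
   blank z0.0168 rect c(588.3 100.9) s(151.7 132.4) longaxis 9.7deg | circ (587.8 101.2) d195.3 n14202
psi now 155.92 turn z -0.0067 rad; shift now [-1.000e-01 -5.000e-01  1.152e+02] shift after turn [-1.000e-01 -5.000e-01  1.152e+02] q [-0.32  0.17  1.58  0.    1.39 -1.47]
```

View pics/wr1.png

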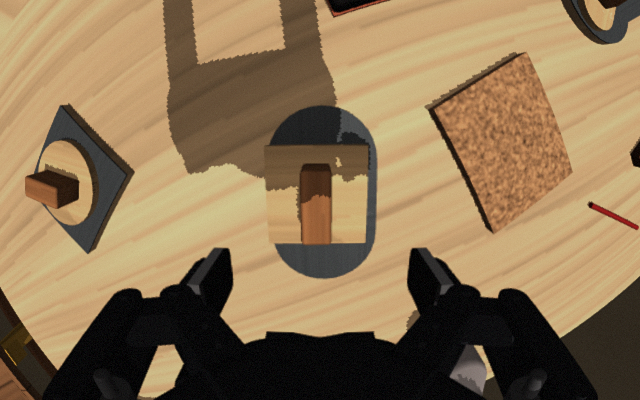

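Close view: the square template at (318,195), with its grip block at (316,203), lies on the dark oblong blank. That is the right object, and the fingers straddle the grip. Going down to grasp.

>>> {"name": "step_arm", "arguments": {"targets": [[[0.8,-2.4,40],[0,0,0],1],[[0,0,40],[0,0,0],1],[[0,0,20],[0,0,0],1],[[0,0,15],[0,0,0],1],[[0,0,0],[0,0,0],1],[[0,0,0],[0,0,0],0],[[0,0,0],[0,0,0],0],[[0,0,0],[0,0,0],0],[[0,0,0],[0,0,0],0],[[0,0,0],[0,0,0],0],[[0,0,0],[0,0,0],0],[[0,0,0],[0,0,0],0],[[0,0,0],[0,0,0],0]], "grip_force": 60}}

```text
time: 3.25
tcp_pos: [0.554, -0.1039, 0.0368]
tcp_rot: [3.141, 0.001, 2.723]
ft_force: [-1.1, 0.1, 5.1]
grip_width: 0.0233
grasp_force: 59.9
```

```bash
python3 - <<'E'
from w import *
go(588.5,101.5,130,156.1);go(588.5,101.5,130,100)
E
```

```text
psi now 156.01 turn z -0.0016 rad; shift now [ 52.  201.7 -93.2] shift after turn [ 51.6 201.8 -93.2] q [-0.32  0.27  1.71  0.    1.16 -1.47]
psi now 156.01 turn z 0.9775 rad; shift now [ 52.  201.7 -93.2] shift after turn [196.2  69.6 -93.3] q [-0.32  0.27  1.71  0.    1.16 -1.47]
```

>>> {"name": "step_arm", "arguments": {"targets": [[[0,0,-15],[0,0,0],0],[[0,0,-38],[0,0,0],0],[[0,0,-40],[0,0,0],0],[[5,20,0],[0,0,0],0],[[11,42,0],[0,0,0],0],[[12,46,0],[0,0,0],0],[[12,46,0],[0,0,0],0],[[8,30,0],[0,0,0],0],[[4,18,0],[0,0,0],0],[[0,0,0],[0,0,0],0],[[0,0,35],[0,0,0],0],[[0,0,35],[0,0,0],0],[[0,0,14],[0,0,0],0],[[0,0,5],[0,0,0],0],[[0,0,3],[0,0,0],0],[[0,0,0],[0,0,0],0],[[0,0,0],[0,0,0],0]]}}

```text
time: 5.38
tcp_pos: [0.5887, 0.1018, 0.038]
tcp_rot: [3.141, 0.001, 2.723]
ft_force: [-0.2, -0.5, -1.9]
grip_width: 0.0233
grasp_force: 59.2
```

```bash
python3 - <<'E'
from w import *
go(588.5,101.5,36.8,156.1)
E
```

```text
psi now 156.01 turn z -0.0016 rad; shift now [ 0.1 -0.4  1.2] shift after turn [ 0.1 -0.4  1.2] q [ 0.04  0.33  1.62  0.    1.19 -1.11]
```

>>> {"name": "step_arm", "arguments": {"targets": [[[0,0,1.2],[0,0,0],0],[[0,0,0],[0,0,0],0],[[0,0,0],[0,0,0],1],[[0,0,0],[0,0,0],1],[[0,0,0],[0,0,0],1],[[0,0,0],[0,0,0],1],[[0,0,-18],[0,0,0],1],[[0,0,-35],[0,0,0],1],[[0,0,-60],[0,0,0],1],[[35,25,0],[0,0,0],1],[[36,26,0],[0,0,0],1],[[36,26,0],[0,0,0],1],[[36,26,0],[0,0,0],1],[[36,26,0],[0,0,0],1],[[34.5,23.5,0],[0,0,0],1],[[0,0,0],[0,0,0.163],1],[[0,0,0],[0,0,0.163],1],[[0,0,0],[0,0,0.163],1],[[0,0,0],[0,0,0],1],[[0,0,0],[0,0,0],1]]}}

```text
time: 7.88
tcp_pos: [0.4554, 0.328, 0.1497]
tcp_rot: [3.141, 0.0, 2.238]
ft_force: [-0.5, 0.0, -1.1]
grip_width: 0.0854
grasp_force: 0.0
```

```bash
python3 - <<'E'
from w import *
wrist("wr2",dict(rdB=(.458,.328),off=(.5885,.1015)),True)
E
```

```text
tcp [455.4 328.  149.7] yaw [179.97   0.   128.21] table z -0.0009
rdB
   blank z0.0171 rect c(454.4 334.1) s(139.6 133.7) longaxis 34.6deg | circ (455.9 331.8) d140.2 n8581
   templ z0.0291 rect c(453.3 327.6) s(128.6 59.5) longaxis -50.2deg | circ (452.1 326.6) d129.0 n6107
   grip z0.0689 rect c(452.6 328.9) s(59.1 23.7) longaxis -51.0deg | circ (452.8 329.1) d61.6 n2354
off
   blank z0.0162 rect c(505.5 154.8) s(12.1 10.9) longaxis 42.5deg | circ (505.2 154.6) d15.7 n60
```

View pics/wr2.png

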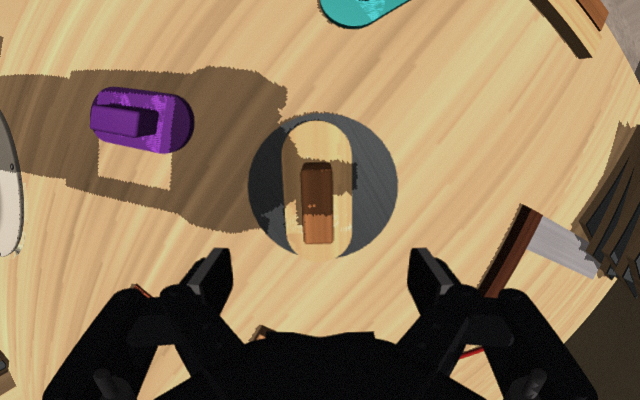

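The oblong light template is at (317,190), with its grip at (317,205), on the round blank; purple (140,120) and turquoise (365,8) are well clear. Grasping.

>>> {"name": "step_arm", "arguments": {"targets": [[[1.8,-1.8,40],[0,0,-0.019],1],[[0,0,40],[0,0,0],1],[[0,0,20],[0,0,0],1],[[0,0,13],[0,0,0],1],[[0,0,0],[0,0,0],1],[[0,0,0],[0,0,0],0],[[0,0,0],[0,0,0],0],[[0,0,0],[0,0,0],0],[[0,0,0],[0,0,0],0],[[0,0,0],[0,0,0],0],[[0,0,0],[0,0,0],0],[[0,0,0],[0,0,0],0],[[0,0,0],[0,0,0],0]]}}

```text
time: 9.55
tcp_pos: [0.4531, 0.3284, 0.0366]
tcp_rot: [3.141, 0.0, 2.253]
ft_force: [-0.5, -0.8, 6.0]
grip_width: 0.0236
grasp_force: 59.7
```

```bash
python3 - <<'E'
from w import *
go(562.5,-98.8,140,156)
E
```

```text
psi now 129.08 turn z -0.4698 rad; shift now [-400.6 -184.3 -103.5] shift after turn [-273.8 -345.7 -103.6] q [ 0.49  0.26  1.72  0.    1.16 -0.19]
```

>>> {"name": "step_arm", "arguments": {"targets": [[[0,0,-20],[0,0,0],0],[[0,0,-40],[0,0,0],0],[[0,0,-43.5],[0,0,0],0],[[-25,-11.5,0],[0,0,0],0],[[-45,-20.7,0],[0,0,0],0],[[-52,-24,0],[0,0,0],0],[[-52,-24,0],[0,0,0],0],[[-52,-24,0],[0,0,0],0],[[-52,-24,0],[0,0,0],0],[[-52,-24,0],[0,0,0],0],[[-45,-20.6,0],[0,0,0],0],[[-25.6,-11.5,0],[0,0,0],0],[[0,0,0],[0,0,-0.157],0],[[0,0,0],[0,0,-0.157],0],[[0,0,0],[0,0,-0.157],0],[[0,0,0],[0,0,0],0],[[0,0,0],[0,0,0],0]]}}

```text
time: 11.68
tcp_pos: [0.5622, -0.0988, 0.1395]
tcp_rot: [-3.142, -0.0, 2.72]
ft_force: [-0.7, -0.2, -2.2]
grip_width: 0.0236
grasp_force: 59.1
```

```bash
python3 - <<'E'
from w import *
c=optics.camera("scene");P,D,o=cloud(c);z=P[...,2]
k=(np.hypot(P[...,0]-.458,P[...,1]-.334)<.1)&(z>.012)&(z<.024)
print("round blank scene",rect(onplane(D,o,.018)[k]))
cv2.imwrite("pics/sc1.png",c["img"][...,::-1])
wrist("wr3",{},True)
go(562.8,-98.7,37.5,155.9)
E
```

```text
round blank scene rect c(457.0 330.2) s(143.4 137.9) longaxis 9.4deg | circ (456.2 331.3) d145.0 n1544
tcp [562.2 -98.8 139.5] yaw [-1.8000e+02 -1.0000e-02  1.5589e+02] table z -0.0009
psi now 155.93 turn z 0.0004 rad; shift now [ -0.4   0.4 102.1] shift after turn [ -0.4   0.4 102.1] q [-0.31  0.19  1.58 -0.    1.37 -1.46]
```

View pics/wr3.png

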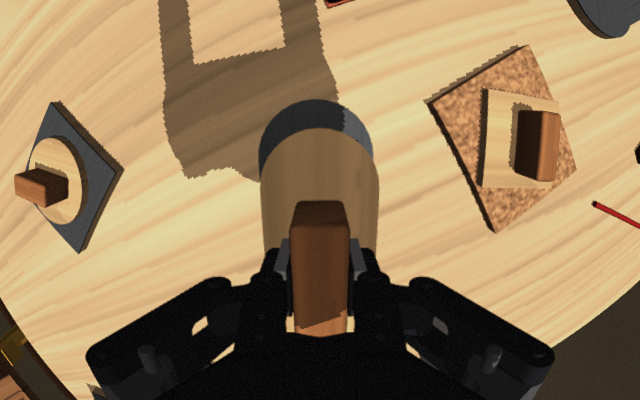

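The oblong template is held square to its blank, with the parked square template at (520,140) on the offcut. Lowering, releasing, then moving toward the round template.

>>> {"name": "step_arm", "arguments": {"targets": [[[-0.4,0.4,40],[0,0,0],0],[[0,0,40],[0,0,0],0],[[0,0,15],[0,0,0],0],[[0,0,5],[0,0,0],0],[[0,0,2.5],[0,0,0],0],[[0,0,0],[0,0,0],0],[[0,0,0],[0,0,0],0],[[0,0,0],[0,0,0],1],[[0,0,0],[0,0,0],1],[[0,0,0],[0,0,0],1],[[0,0,0],[0,0,0],1],[[0,0,-18],[0,0,0],1],[[0,0,-35],[0,0,0],1],[[0,0,-60],[0,0,0],1],[[0,0,0],[0,0,0],1],[[0,0,0],[0,0,0],1]]}}

```text
time: 13.78
tcp_pos: [0.5628, -0.0987, 0.1509]
tcp_rot: [3.141, 0.001, 2.724]
ft_force: [-0.1, -0.9, -1.0]
grip_width: 0.0854
grasp_force: 0.0
```

```bash
python3 - <<'E'
from w import *
wrist("wr4",dict(obB=(.5628,-.0987)))
go(423.5,-360.5,150,51.5)
E
```

```text
tcp [562.8 -98.7 150.9] yaw [1.7999e+02 5.0000e-02 1.5606e+02] table z -0.0009
obB
   blank z0.0171 rect c(561.7 -101.1) s(168.3 100.4) longaxis -22.6deg | circ (562.5 -99.8) d168.9 n7866
   templ z0.0291 rect c(563.9 -98.6) s(128.3 60.1) longaxis -23.3deg | circ (564.1 -98.2) d128.8 n6021
   grip z0.0689 rect c(563.1 -98.3) s(59.0 23.8) longaxis -23.1deg | circ (563.5 -97.5) d62.2 n2332
psi now 156.06 turn z 1.8250 rad; shift now [  20.8 -295.8    0. ] shift after turn [-2.915e+02  5.430e+01 -2.000e-01] q [-0.31  0.18  1.57 -0.    1.39 -1.46]
```

The oblong template lies within about 2–3 mm and about 1° of its blank. Next, the round template.

>>> {"name": "step_arm", "arguments": {"targets": [[[2,-28,0],[0,0,0],1],[[3.5,-50,0],[0,0,0],1],[[3.7,-52,0],[0,0,0],1],[[3.7,-52,0],[0,0,0],1],[[3.7,-52,0],[0,0,0],1],[[2.5,-40,0],[0,0,0],1],[[1.7,-21.8,0],[0,0,0],1],[[0,0,0],[0,0,0.1825],1],[[0,0,0],[0,0,0.1825],1],[[0,0,0],[0,0,0.1825],1],[[0,0,0],[0,0,0.1825],1],[[0,0,0],[0,0,0.1825],1],[[0,0,0],[0,0,0.1825],1],[[0,0,0],[0,0,0.1825],1],[[0,0,0],[0,0,0.1825],1],[[0,0,0],[0,0,0.1825],1],[[0,0,0],[0,0,0.1825],1],[[0,0,0],[0,0,0],1],[[0,0,0],[0,0,0],1]]}}

```text
time: 16.2
tcp_pos: [0.4236, -0.3605, 0.1496]
tcp_rot: [-3.141, -0.0, 0.903]
ft_force: [-0.2, -0.4, -1.2]
grip_width: 0.0853
grasp_force: 0.0
```

```bash
python3 - <<'E'
from w import *
wrist("wr5",dict(sqB=(.4235,-.3605)),True)
go(423.5,-360.5,36.8,51.5)
E
```

```text
tcp [ 423.6 -360.5  149.6] yaw [-179.94   -0.     51.75] table z -0.001
sqB
   blank z0.0170 rect c(422.4 -363.6) s(130.5 130.5) longaxis 24.1deg | circ (422.4 -363.2) d180.5 n9069
   templ z0.0291 rect c(421.6 -363.7) s(99.1 98.5) longaxis 51.7deg | circ (421.5 -363.6) d100.5 n7081
   grip z0.0689 rect c(422.6 -362.5) s(59.5 22.6) longaxis 51.3deg | circ (422.4 -362.5) d62.2 n2285
psi now 51.71 turn z 0.0037 rad; shift now [-1.00e-01 -1.00e-01  1.13e+02] shift after turn [-1.00e-01 -1.00e-01  1.13e+02] q [-0.84  0.15  1.6  -0.    1.39 -0.18]
```

View pics/wr5.png

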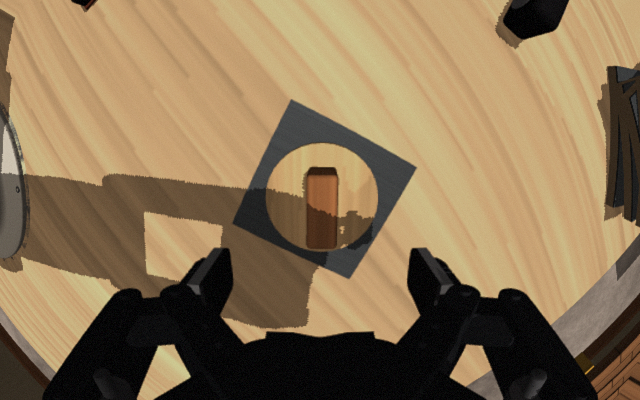

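The round template at (322,196), with its grip at (322,208), is on the square blank. Grasping.

>>> {"name": "step_arm", "arguments": {"targets": [[[-3.1,0.4,40],[0,0,0.004],1],[[0,0,40],[0,0,0],1],[[0,0,20],[0,0,0],1],[[0,0,12.8],[0,0,0],1],[[0,0,0],[0,0,0],1],[[0,0,0],[0,0,0],0],[[0,0,0],[0,0,0],0],[[0,0,0],[0,0,0],0],[[0,0,0],[0,0,0],0],[[0,0,0],[0,0,0],0],[[0,0,0],[0,0,0],0],[[0,0,0],[0,0,0],0],[[0,0,0],[0,0,0],0]]}}

```text
time: 17.88
tcp_pos: [0.4224, -0.3635, 0.0379]
tcp_rot: [3.141, 0.0, 0.895]
ft_force: [-0.3, 0.8, 6.1]
grip_width: 0.0235
grasp_force: 60.0
```

```bash
python3 - <<'E'
from w import *
go(455.6,331.5,140,51.5)
E
```

```text
psi now 51.27 turn z -0.0040 rad; shift now [ 563.  -408.8 -102.5] shift after turn [ 564.6 -406.6 -102.5] q [-0.85  0.26  1.72 -0.    1.16 -0.17]
```

>>> {"name": "step_arm", "arguments": {"targets": [[[0,0,-20],[0,0,0],0],[[0,0,-40],[0,0,0],0],[[0,0,-42.5],[0,0,0],0],[[18,-13,0],[0,0,0],0],[[41,-29.8,0],[0,0,0],0],[[41,-29.8,0],[0,0,0],0],[[41,-29.8,0],[0,0,0],0],[[41,-29.8,0],[0,0,0],0],[[41,-29.8,0],[0,0,0],0],[[41,-29.8,0],[0,0,0],0],[[41,-29.8,0],[0,0,0],0],[[41,-29.8,0],[0,0,0],0],[[41,-29.8,0],[0,0,0],0],[[41,-29.8,0],[0,0,0],0],[[41,-29.8,0],[0,0,0],0],[[41,-29.8,0],[0,0,0],0],[[35,-25.2,0],[0,0,0],0],[[18,-13,0],[0,0,0],0],[[0,0,0],[0,0,0],0],[[0,0,0],[0,0,0],0]]}}

```text
time: 20.38
tcp_pos: [0.4552, 0.3309, 0.1393]
tcp_rot: [-3.141, 0.001, 0.895]
ft_force: [0.6, -0.2, -1.4]
grip_width: 0.0231
grasp_force: 59.5
```

```bash
python3 - <<'E'
from w import *
wrist("wr6",{},True)
go(455.6,331.5,38.3,51.3)
E
```

```text
tcp [455.2 330.9 139.3] yaw [-1.7999e+02  6.0000e-02  5.1260e+01] table z -0.0009
psi now 51.23 turn z -0.0013 rad; shift now [  0.8  -0.3 101.3] shift after turn [  0.8  -0.3 101.3] q [ 0.49  0.17  1.6  -0.    1.37  1.17]
```

View pics/wr6.png

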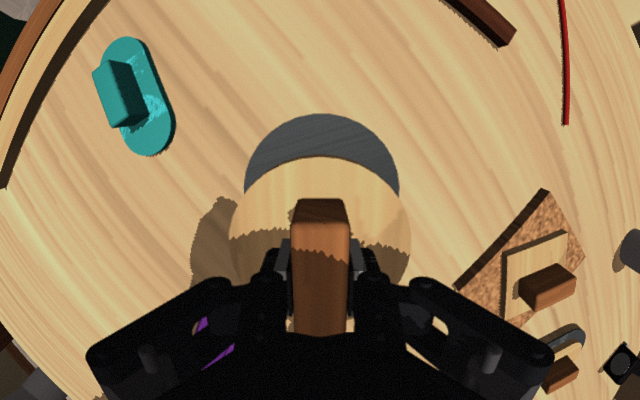

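The round template is held over the round blank (320,155), level and centred. Lowering and releasing.

>>> {"name": "step_arm", "arguments": {"targets": [[[0.8,-0.3,40],[0,0,0],0],[[0,0,40],[0,0,0],0],[[0,0,14],[0,0,0],0],[[0,0,5],[0,0,0],0],[[0,0,2.5],[0,0,0],0],[[0,0,0.8],[0,0,0],0],[[0,0,0],[0,0,0],0],[[0,0,0],[0,0,0],1],[[0,0,0],[0,0,0],1],[[0,0,0],[0,0,0],1],[[0,0,0],[0,0,0],1],[[0,0,-18],[0,0,0],1],[[0,0,-35],[0,0,0],1],[[0,0,-60],[0,0,0],1],[[0,0,0],[0,0,0],1],[[0,0,0],[0,0,0],1]]}}

```text
time: 22.42
tcp_pos: [0.4558, 0.3325, 0.1513]
tcp_rot: [3.141, -0.001, 0.895]
ft_force: [-0.6, -0.5, -0.9]
grip_width: 0.0856
grasp_force: 0.0
```

```bash
python3 - <<'E'
from w import *
wrist("wr7",dict(rdB=(.4556,.3315)))
go(588.7,101.8,150,156)
E
```

```text
tcp [455.8 332.5 151.3] yaw [ 1.7998e+02 -5.0000e-02  5.1270e+01] table z -0.0009
rdB
   blank z0.0171 rect c(455.8 331.9) s(138.8 138.2) longaxis -38.6deg | circ (456.4 331.6) d140.3 n7362
   templ z0.0291 rect c(455.6 332.6) s(100.0 98.5) longaxis 48.7deg | circ (455.0 332.9) d100.4 n6976
   grip z0.0688 rect c(455.7 334.2) s(59.3 24.1) longaxis 51.3deg | circ (455.8 333.9) d61.7 n2362
psi now 51.27 turn z -1.8279 rad; shift now [-96.5 248.1   0.4] shift after turn [-215.4 -156.4    0.6] q [0.49 0.17 1.58 0.   1.39 1.17]
```

>>> {"name": "step_arm", "arguments": {"targets": [[[-10,26,0],[0,0,0],1],[[-19,49,0],[0,0,0],1],[[-19.5,50,0],[0,0,0],1],[[-19.5,50,0],[0,0,0],1],[[-18,46,0],[0,0,0],1],[[-10.5,27.1,0],[0,0,0],1],[[0,0,0],[0,0,-0.183],1],[[0,0,0],[0,0,-0.183],1],[[0,0,0],[0,0,-0.183],1],[[0,0,0],[0,0,-0.183],1],[[0,0,0],[0,0,-0.183],1],[[0,0,0],[0,0,-0.183],1],[[0,0,0],[0,0,-0.183],1],[[0,0,0],[0,0,-0.183],1],[[0,0,0],[0,0,-0.183],1],[[0,0,0],[0,0,-0.181],1],[[0,0,0],[0,0,0],1],[[0,0,0],[0,0,0],1]]}}

```text
time: 24.72
tcp_pos: [0.5887, 0.1019, 0.15]
tcp_rot: [-3.141, -0.001, 2.718]
ft_force: [0.5, 0.3, 0.2]
grip_width: 0.0854
grasp_force: 0.0
```

```bash
python3 - <<'E'
from w import *
wrist("wr8",dict(off=(.5887,.1018)),True)
go(588.7,101.8,36.8,156)
E
```

```text
tcp [588.7 101.9 150. ] yaw [-1.7997e+02 -5.0000e-02  1.5575e+02] table z -0.0009
off
   blank z0.0171 rect c(589.1 102.9) s(150.5 130.5) longaxis 9.8deg | circ (589.1 103.5) d195.6 n11521
   templ z0.0291 rect c(589.4 102.2) s(90.4 89.2) longaxis 66.0deg | circ (589.4 102.5) d125.9 n7395
   grip z0.0688 rect c(589.0 102.4) s(59.3 24.1) longaxis -24.2deg | circ (589.1 102.7) d62.2 n2397
psi now 155.79 turn z -0.0036 rad; shift now [-1.000e-01 -1.000e-01  1.133e+02] shift after turn [-1.000e-01 -1.000e-01  1.133e+02] q [ 0.04  0.24  1.5   0.    1.41 -1.11]
```

View pics/wr8.png

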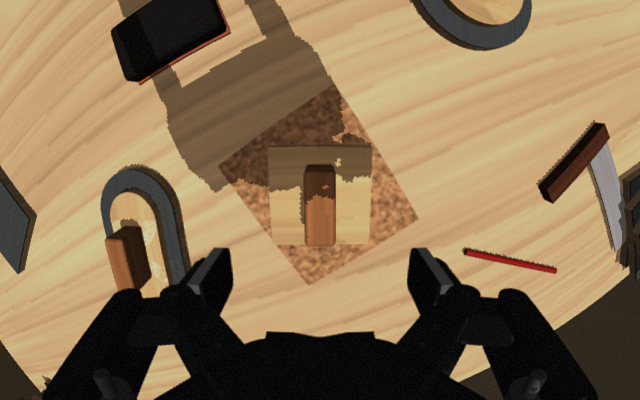

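The square template is at (320,195) on the offcut with its grip at (320,205). Grasping.

>>> {"name": "step_arm", "arguments": {"targets": [[[-0.4,0.6,40],[0,0,-0.003],1],[[0,0,40],[0,0,0],1],[[0,0,20],[0,0,0],1],[[0,0,13],[0,0,0],1],[[0,0,0],[0,0,0],1],[[0,0,0],[0,0,0],0],[[0,0,0],[0,0,0],0],[[0,0,0],[0,0,0],0],[[0,0,0],[0,0,0],0],[[0,0,0],[0,0,0],0],[[0,0,0],[0,0,0],0],[[0,0,0],[0,0,0],0],[[0,0,0],[0,0,0],0]]}}

```text
time: 26.4
tcp_pos: [0.5899, 0.1024, 0.038]
tcp_rot: [3.141, 0.001, 2.726]
ft_force: [-1.1, 0.4, 5.4]
grip_width: 0.0231
grasp_force: 59.9
```

```bash
python3 - <<'E'
from w import *
go(422.2,-363.2,140,114.1)
E
```

```text
psi now 156.17 turn z 0.7343 rad; shift now [ -34.8 -493.6 -102.1] shift after turn [-356.6 -343.1 -101.9] q [ 0.04  0.33  1.62  0.    1.19 -1.11]
```

>>> {"name": "step_arm", "arguments": {"targets": [[[0,0,-20],[0,0,0],0],[[0,0,-40],[0,0,0],0],[[0,0,-42],[0,0,0],0],[[-1.8,-25,0],[0,0,0],0],[[-3.5,-50,0],[0,0,0],0],[[-3.5,-50,0],[0,0,0],0],[[-3.5,-50,0],[0,0,0],0],[[-3.5,-50,0],[0,0,0],0],[[-3.5,-50,0],[0,0,0],0],[[-3.5,-50,0],[0,0,0],0],[[-3.5,-50,0],[0,0,0],0],[[-3.5,-50,0],[0,0,0],0],[[-3.2,-45,0],[0,0,0],0],[[-1.8,-23.6,0],[0,0,0],0],[[0,0,0],[0,0,0.1835],0],[[0,0,0],[0,0,0.1835],0],[[0,0,0],[0,0,0.1835],0],[[0,0,0],[0,0,0.1835],0],[[0,0,0],[0,0,0],0],[[0,0,0],[0,0,0],0]]}}

```text
time: 28.9
tcp_pos: [0.4219, -0.3632, 0.1394]
tcp_rot: [-3.141, -0.0, 1.996]
ft_force: [0.2, 0.2, -1.2]
grip_width: 0.0231
grasp_force: 59.3
```

```bash
python3 - <<'E'
from w import *
wrist("wr9",{},True)
go(422.2,-363.2,38.3,114.1)
E
```

```text
tcp [ 421.9 -363.2  139.4] yaw [-1.7999e+02 -1.0000e-02  1.1438e+02] table z -0.001
psi now 114.34 turn z 0.0042 rad; shift now [-1.000e-01  2.000e-01  1.011e+02] shift after turn [-1.000e-01  2.000e-01  1.011e+02] q [-0.85  0.16  1.61 -0.    1.37 -1.27]
```

View pics/wr9.png

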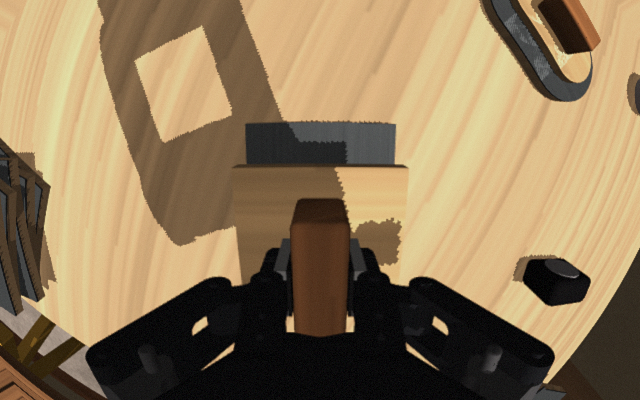

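The square template is parallel to the blank's edge at (320,145) and centred on it. Lowering, releasing and rising.

>>> {"name": "step_arm", "arguments": {"targets": [[[0,0,40],[0,0,0.004],0],[[0,0,40],[0,0,0],0],[[0,0,14],[0,0,0],0],[[0,0,5],[0,0,0],0],[[0,0,2],[0,0,0],0],[[0,0,1],[0,0,0],0],[[0,0,0],[0,0,0],0],[[0,0,0],[0,0,0],1],[[0,0,0],[0,0,0],1],[[0,0,0],[0,0,0],1],[[0,0,0],[0,0,0],1],[[0,0,-18],[0,0,0],1],[[0,0,-35],[0,0,0],1],[[0,0,-60],[0,0,0],1],[[0,0,0],[0,0,0],1],[[0,0,0],[0,0,0],1]]}}

```text
time: 30.95
tcp_pos: [0.422, -0.3632, 0.1513]
tcp_rot: [3.141, 0.001, 1.988]
ft_force: [0.1, 0.7, -1.8]
grip_width: 0.0853
grasp_force: 0.0
```

```bash
python3 - <<'E'
from w import *
wrist("wr10",dict(sqB=(.4222,-.3632)))
c=optics.camera("scene");cv2.imwrite("pics/sc2.png",c["img"][...,::-1])
E
```

```text
tcp [ 422.  -363.2  151.3] yaw [1.7999e+02 5.0000e-02 1.1389e+02] table z -0.0009
sqB
   blank z0.0171 rect c(422.1 -363.3) s(130.5 130.0) longaxis 24.3deg | circ (422.7 -363.7) d182.4 n8647
   templ z0.0291 rect c(422.1 -363.5) s(90.5 88.7) longaxis 23.9deg | circ (422.3 -363.4) d125.8 n7278
   grip z0.0689 rect c(421.2 -361.8) s(58.6 24.2) longaxis -66.1deg | circ (421.2 -361.9) d61.8 n2345
```

View pics/sc2.png

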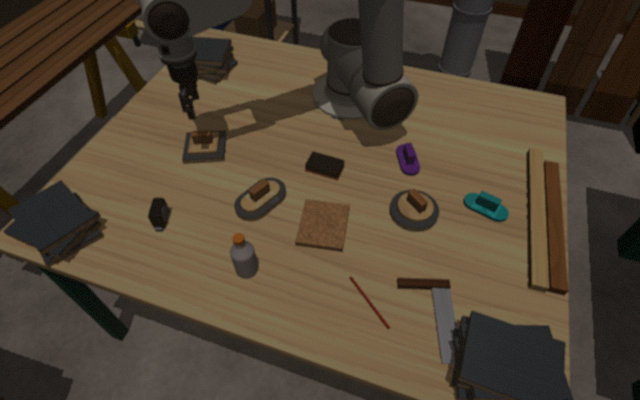

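All three templates are on their own blanks: square at (204,146), oblong at (261,198) and round at (414,208). The offcut is bare, the bystanders haven't moved and the gripper is clear, so I'm handing in.

```bash
python3 -c "
from rig import manip
print(manip.hand_in())"
```

```text
the job is handed in; nothing more can be done
None
```

The job is handed in: each template lies flat and released on its own blank, within about 3 mm of centre and about 1° of the blank's edges by the wrist camera, with the bystanders left in place, after about 31 s; the hand-in returned no verdict.

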